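Turn the hold-down bar round in a spring clip and fit it over its stud

TASK

Draw the hold-down bar out of its sleeve by the drilled lug, snap its round stem into the spring clip and let go, then take it again by the flat grip at its other end. Lower the lug squarely over the tall stud of the module tray, keeping hold of the bar until the lug is down on the collar and the stem lies in the saddle's notch; do not let it fall down the stud. Let go and leave the other things on the bench where they are.

Things in the scene. Friction and masses are not known exactly. Their poses are not given: they have to be found in the camera images.
- bar_lug (a point): Centre, half-way up, of the hold-down bar's drilled lug: bright aluminium block 40 mm along the bar, 36 wide, 30 high, with a vertical 17 mm through hole (2 mm chamfers) on this point. x axis: along the bar from lug to grip; z along the hole; y across; same for all bar points. At the start the bar lies level in the sleeve with only the lug and 11 to 16 mm of stem out.
- bar_stem (a point): Middle of the bar's bright round stem, on its axis, 52 mm from the lug's centre. The stem is 18 mm in diameter and runs from 20 to 85 mm from the lug's centre.
- bar_grip (a point): Centre of the bar's flat dark steel grip, 110 mm from the lug's centre: 50 mm along the bar, 24 mm wide, 18 mm high.
- sleeve_mouth (a point): Centre of the mouth of the fixed storage sleeve, a steel tunnel 120 mm deep on a grey block, inside 30 mm wide and 24 high, outside 38 wide with its top 63 mm above the bench. The point is 45 mm above the bench, level with the bar's axis. Its x axis points into the sleeve: the bar is drawn out along -x, about 110 mm until the grip end is clear.
- clip_seat (a point): Fixed spring clip on a base 60 by 70 mm. This point, 60 mm above the bench, is where the axis of a seated stem lies. x axis: along the stem, bar either way round; z up. Two sprung jaws, 32 mm long along x, lips 13 mm apart and 8 mm above this point, flares to 22 mm above. The round stem (not lug or grip) is pressed straight down between them with 4 to 8 N and pulled straight up again.
- tray_seat (a point): Fixed module tray, base 130 by 90 mm. This point is on the axis of its bright vertical stud (14 mm diameter, tapered tip), at the top of the collar (32 mm diameter) at its foot, 40 mm above the bench; the lug's underside rests here. x axis: from the stud to the saddle; z up. A black module (80 mm wide, top 44 mm above the bench) lies from 28 to 58 mm along x.
- stud_tip (a point): Tip of the stud, 150 mm above the bench, on the stud's axis.
- saddle (a point): Notched saddle of the tray, 70 mm from the stud, 12 mm long along x: two horns 28 mm apart, flared, tops about 76 mm above the bench. This point, 55 mm above the bench, is on the axis of a stem lying in the notch; the bar's grip then sticks out beyond the saddle, clear all round.
- adapter: Loose bystander: steel coaxial adapter standing upright, 26 mm diameter, 43 mm high; origin under its centre.
- tape: Loose bystander: black roll, 80 mm diameter, 18 mm high; origin under its centre.
- terminal_block: Loose bystander: black screw terminal block, 30 by 85 mm, 22 mm high; origin under its centre, long side along y.
- screw_box: Loose bystander: clear box of screws, 70 by 55 mm, 22 mm high; origin under its centre.
- screwdriver: Loose bystander: screwdriver 180 mm long, lying along its x axis; origin under its middle.
- wrench: Loose bystander: wrench 160 mm long, lying along its x axis; origin under its middle.
- bar: The loose hold-down bar, 155 mm long, about 0.22 kg (varies), balancing about 45 mm from the lug's centre: drilled lug, round stem and flat grip in a line. Origin under the lug's centre, on the hole's axis, 15 mm below point bar_lug; same axes.
Not all that is in view belongs to the job. Leave any brown or pink look-alike of the bar alone.

How it is judged:
By the outcome, as a careful person would: the job done as asked, in the order asked, and still so for the second after the job is handed in, with the robot touching nothing.
It also fails if it takes over 72 s, if anything falls off the work surface, if the arm or the gripper's body presses on something with over 40 N, if the wrist force passes 120 N, or if a joint passes its speed limit or range.

ROBOT

A 6-joint arm with a two-finger parallel gripper is mounted at the origin on the work surface. World frame = base frame: x ahead of the robot, y to its left, z up, the work surface at z = 0. Lengths are in m, angles in degrees, forces in N, time in s.
With the tool pointing down it reaches from about 0.425 to 0.95 m from the base axis. Payload 14.7 kg.
Tool frame: the origin (TCP) lies midway between the tips of the shut fingers; the grasp point (between the pads) lies 19 mm behind it; z points along the fingers, y is the line along which they close (so a half turn about z gives the same grasp; the last joint's range is limited). The gripper opens to 85 mm and grips with 20 to 120 N. Pads are 22 mm wide; open, the fingers measure 114 mm over their backs; the gripper's body (76 mm by 85 mm) begins 54 mm behind the grasp point. The pads swing forward as they close: fully open they stand 13 mm farther back than shut.
Start: joints at [68.205, 27.513, 91.461, -0, 61.026, -2.67], TCP at [0.213, 0.614, 0.203] pointing down, gripper open.
Joint ranges: [-157.49, 157.49], [-46.99, 117.5], [13.45, 153.17], [-89.5, 269.5], [5.16, 153.95], [-167.48, 167.48]. Speed limits (degrees/s): [108.29, 108.29, 136.94, 172.46, 172.46, 172.46].

INTERFACE

Orientations are given as [roll, pitch, yaw] about the fixed x, y, z axes, in that order (R = Rz(yaw) Ry(pitch) Rx(roll)).
In Python, from bench import * gives the robot as it stands.
- The arm moves only by the tool drive_tool, never from a script. Its argument "series" is a list of rows, each an object of numbers: "dx", "dy", "dz": the shift along the tool's x, y, z in cm; "wx", "wy", "wz": the turn, a rotation vector about the tool's x, y, z in rad; "hand": the finger opening in cm, from 0 to 8.54. In form: [{"dx": .., "dy": .., "dz": .., "wx": .., "wy": .., "wz": .., "hand": ..}, ...]. A call has 1 to 5 rows; each row is the pose to reach, as a shift and turn from the pose commanded when the call began, along the tool's axes at that moment; what a row does not reach only later rows make up. A row lasts 1/10 s, in which the tool goes at most 50 mm and 8.59 degrees, less where a joint would pass 70% of its speed; a pose out of reach is approached as far as the arm can. A call with a gripper value outside its range is refused whole. The fingers move at their own pace and stop on an object; "newtons" is the grip in N (left out, the last holds). Time passes only in rows, so rows that repeat a pose let the fingers close. It gives the time, the measured TCP pose, the force, the opening and the grip force at its end, in the units of the state.
- state(): the state, without advancing time (a new reading comes with each control period).
- capture(name): name is "scene" or "top" or "wrist"; returns a dict with "pixels" (420x560x3 uint8, red, green, blue), "intrinsics" (3x3 intrinsics, pixels), "world_from_camera" (4x4, takes a point from camera to world coordinates). Camera axes: x right, y down, z forward; pixel columns grow to the right and rows downward; lengths in m; the calibration is good to about 2 mm. A picture is of the moment at which its call begins. There is no depth.
- sign_off(): hands the job in; it is judged then, once.
The state is a dict: "time": time; "qpos": joint angles; "dq": joint speeds; "joint_torque": joint torques, N m; "position": TCP position; "tool_rot": TCP orientation; "wrist_force": force on the tool from outside, world axes, zero at the start; "torque": the same for the moment, N m; "width": finger opening in m; "grasp_force": force on a finger pad.
Only numpy, scipy, OpenCV 4.12 (cv2) and the standard library are available. Lean on these libraries where they do the work, as an engineer would, in place of code of your own. Each camera call takes 0.05 s, during which the arm holds its last target. There are 200 camera calls.

## Working session

There is one attempt and no reset: what is moved stays moved. The work goes in short steps, Python scripts to look and compute and a tool call to move; the robot and the scene stay as the last step left them, time stands still between calls to the robot, and variables do not carry over. Pictures are saved under pics/ and viewed, at most 10 in all, crops included, and the job is handed in when it is done.

Besides the shell and the picture viewer there is one more tool, called by a JSON object that holds its "op" and its "data". drive_tool: Moves the arm, as the interface text tells. Its arguments: {"type":"object","properties":{"series":{"type":"array","items":{"type":"object","properties":{"dx":{"type":"number"},"dy":{"type":"number"},"dz":{"type":"number"},"wx":{"type":"number"},"wy":{"type":"number"},"wz":{"type":"number"},"hand":{"type":"number"}}}},"newtons":{"type":"number"}},"required":["series"]}

```bash
mkdir -p pics; ls; python3 - <<'E'
from bench import *
import cv2,pickle
s=state();print(s)
d={}
for n in ("top","scene"):
    c=capture(n);d[n]=c
    cv2.imwrite(f"pics/{n}0.png",c["pixels"][:,:,::-1]);print(c["intrinsics"],c["world_from_camera"])
pickle.dump(d,open("c0.pkl","wb"))
E
```

```text
pics
{'time': 0.0, 'qpos': array([ 6.82049172e+01,  2.75497548e+01,  9.14929294e+01,  7.27648797e-04,
        6.10249065e+01, -2.66934462e+00]), 'dq': array([-0.06082502, -0.03656642,  0.03996106, -0.06423315,  0.06694723,
       -0.06628663]), 'joint_torque': array([-4.87903708e-04, -9.50594044e+01, -4.30187774e+01, -1.10924427e-04,
        1.23439694e-02,  4.62825938e-05]), 'position': array([0.21277733, 0.61373344, 0.20257888]), 'tool_rot': array([-1.79932512e+02, -3.78329635e-03,  1.60873907e+02]), 'wrist_force': array([-0.44198305,  0.59380062, -0.47650254]), 'torque': array([ 0.02593346,  0.00371724, -0.04434872]), 'grasp_force': 0.0, 'width': 0.08532754523965064}
[[453.53648366   0.         287.83185243]
 [  0.         453.53648366 199.68853328]
 [  0.           0.           1.        ]] [[ 1.09108608e-02 -9.97582313e-01  6.86329558e-02  4.05785511e-01]
 [-9.99939945e-01 -1.09558100e-02 -2.78536366e-04  3.48836003e-03]
 [ 1.02979258e-03 -6.86257950e-02 -9.97641940e-01  1.35278322e+00]
 [ 0.00000000e+00  0.00000000e+00  0.00000000e+00  1.00000000e+00]]
[[442.39584931   0.         279.50545283]
 [  0.         442.39584931 208.82660849]
 [  0.           0.           1.        ]] [[ 0.53521362  0.43694872 -0.72292614  1.24610556]
 [ 0.84463435 -0.28877732  0.45077763 -0.44818855]
 [-0.01179796 -0.85187057 -0.52361945  0.65631151]
 [ 0.          0.          0.          1.        ]]
```

View pics/top0.png

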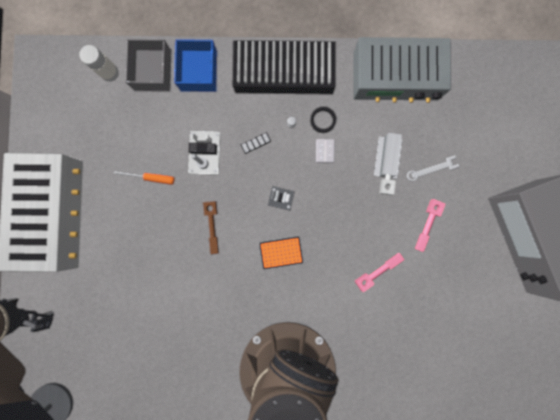

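View pics/scene0.png

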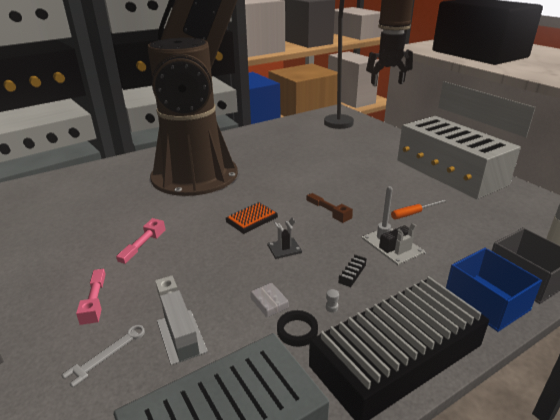

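Top view: sleeve at (388,155) with bright lug at (388,186); clip at (282,198); tray at (204,152) with stud at about (199,162). Bar look-alikes are brown (211,228) and pink (430,225), (380,272). The aluminium lug at the sleeve mouth (388,186) is the one meant. I'll confirm it in one enlarged mosaic.

```bash
cat > h.py <<'E'
import numpy as np,cv2
def ray(c,uv,z):
    K=np.array(c["intrinsics"]);T=np.array(c["world_from_camera"])
    d=T[:3,:3]@np.linalg.inv(K)@np.array([uv[0],uv[1],1.0]);o=T[:3,3]
    return o+d*(z-o[2])/d[2]
def proj(c,p):
    K=np.array(c["intrinsics"]);T=np.linalg.inv(np.array(c["world_from_camera"]))
    q=K@(T[:3,:3]@np.array(p)+T[:3,3]);return q[:2]/q[2]
def tri(cs,uvs):
    A=[];b=[]
    for c,uv in zip(cs,uvs):
        K=np.array(c["intrinsics"]);T=np.array(c["world_from_camera"])
        d=T[:3,:3]@np.linalg.inv(K)@np.array([uv[0],uv[1],1.0]);d/=np.linalg.norm(d)
        M=np.eye(3)-np.outer(d,d);A.append(M);b.append(M@T[:3,3])
    return np.linalg.lstsq(np.vstack(A),np.hstack(b),rcond=None)[0]
def crop(c,x,y,w,h,s):
    return cv2.resize(c["pixels"][y:y+h,x:x+w,::-1],None,fx=s,fy=s,interpolation=cv2.INTER_CUBIC)
E
python3 - <<'E'
from h import *
import pickle
d=pickle.load(open("c0.pkl","rb"));t=d["top"];s=d["scene"]
r1=np.hstack([crop(t,365,125,50,75,4),crop(t,180,120,50,75,4),crop(t,257,170,50,75,4)])
r2=np.hstack([crop(s,145,270,66,100,3),crop(s,365,180,66,100,3),crop(s,255,200,68,100,3)])
cv2.imwrite("pics/mos.png",np.vstack([r1,r2[:, :600]]))
E
```

```text
(no output)
```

View pics/mos.png

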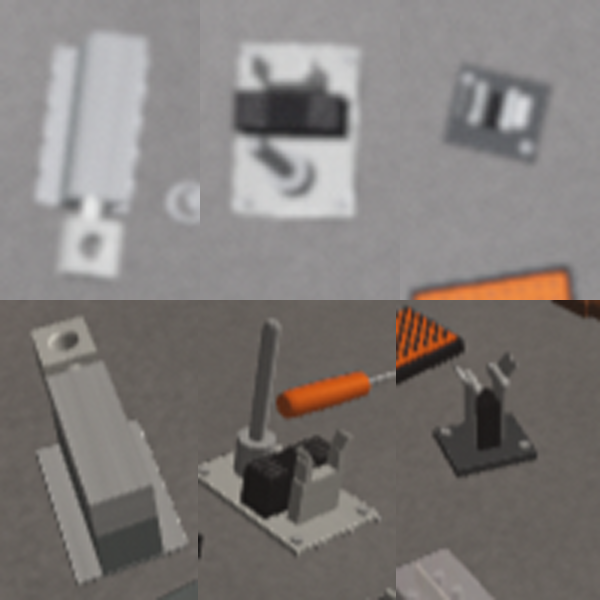

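The mosaic confirms the aluminium drilled lug at top px (387.7,186.2), with stem visible behind it. The collar is at (203,164.5), the stud tip at (194.5,158), and the clip's centre at about (281,197). Next come coarse positions.

```bash
python3 - <<'E'
from h import *
from bench import *
import pickle
np.set_printoptions(precision=4,suppress=True)
d=pickle.load(open("c0.pkl","rb"));t=d["top"]
print("lug",ray(t,(387.75,186.25),.06),"mouth",ray(t,(390,175),.063),"far",ray(t,(394.7,133.5),.063))
print("collar",ray(t,(203,164.5),.04),"tip",ray(t,(194.5,158),.15))
for n,L in (("tray",[(190,130.7),(220,131.2),(218.7,173.7),(188,172.5)]),("clip",[(272.7,185.5),(295,191.2),(290.2,210.7),(268.2,205)])):
    P=np.array([ray(t,u,.008) for u in L]);print(n,P.mean(0),np.degrees(np.arctan2(*(P[0]-P[3]+P[1]-P[2])[[1,0]])))
w=capture("wrist");T=np.array(w["world_from_camera"]);print(T);print(w["intrinsics"])
s=state();print(s["position"])
from scipy.spatial.transform import Rotation as R
Tt=np.eye(4);Tt[:3,:3]=R.from_euler("xyz",s["tool_rot"],degrees=True).as_matrix();Tt[:3,3]=s["position"];print(np.linalg.inv(Tt)@T)
E
```

```text
lug [ 0.5364 -0.2826  0.06  ] mouth [ 0.5685 -0.2885  0.063 ] far [ 0.689  -0.3026  0.063 ]
collar [0.5962 0.2516 0.04  ] tip [0.5975 0.254  0.15  ]
tray [0.6387 0.2551 0.008 ] -0.87145283175131
clip [0.5029 0.0219 0.008 ] -12.701206102961583
[[ 0.3292  0.901   0.2826  0.1403]
 [ 0.9442 -0.314  -0.0992  0.6392]
 [-0.0006  0.2995 -0.9541  0.3737]
 [ 0.      0.      0.      1.    ]]
[[293.8851   0.     276.5087]
 [  0.     293.8851 212.5929]
 [  0.       0.       1.    ]]
[0.2128 0.6138 0.2027]
[[-0.0017 -0.9541 -0.2995  0.0768]
 [ 1.     -0.0017 -0.0002  0.0001]
 [-0.0003 -0.2995  0.9541 -0.1709]
 [ 0.      0.      0.      1.    ]]
```

{"op": "drive_tool", "data": {"series": [{"dx":-4.4,"dy":-1.9},{"dx":-8.8,"dy":-3.8},{"dx":-13.2,"dy":-5.7},{"dx":-17.6,"dy":-7.6},{"dx":-22,"dy":-9.5}]}}

```text
validation failed for argument at $.se...
```

{"op": "drive_tool", "data": {"series": [{"dx":-4.4,"dy":-1.9},{"dx":-8.8,"dy":-3.8},{"dx":-13.2,"dy":-5.7},{"dx":-17.6,"dy":-7.6},{"dx":-22,"dy":-9.5}]}}

```text
validation failed for argument at $.se...
```

{"op": "drive_tool", "data": {"series": [{"dx":-3,"dy":-1.3,"wz":-0.11},{"dx":-5.4,"dy":-2.4,"wz":-0.22},{"dx":-5.4,"dy":-2.4,"wz":-0.334},{"dx":-5.4,"dy":-2.4,"wz":-0.334},{"dx":-5.4,"dy":-2.4,"wz":-0.334}]}}

```text
validation failed for argument at $.se...
```

```bash
cat > look.py <<'E'
import sys,pickle,cv2,numpy as np
from bench import *
np.set_printoptions(precision=4,suppress=True)
c=capture("wrist");pickle.dump(c,open(sys.argv[1]+".pkl","wb"));cv2.imwrite(f"pics/{sys.argv[1]}.png",c["pixels"][:,:,::-1])
s=state()
for k in("time","position","tool_rot","wrist_force","torque","width","grasp_force"):print(k,s[k])
E
python3 look.py tray1
```

```text
time 0.2
position [0.2129 0.6139 0.2028]
tool_rot [-179.9611   -0.0005  160.8768]
wrist_force [ 0.2944  0.0625 -0.6265]
torque [ 0.0126 -0.0667  0.0226]
width 0.08521463867992492
grasp_force 0.0
```

View pics/tray1.png

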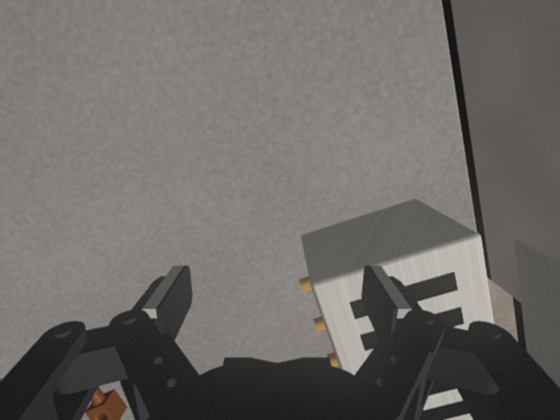

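The call needs every field. The picture shows the start view only: a cabinet at the right and open fingers with tips near (180,270) and (370,270).

{"op": "drive_tool", "data": {"series": [{"dx":-4.4,"dy":-1.9,"dz":0,"wx":0,"wy":0,"wz":0,"hand":8.5},{"dx":-8.8,"dy":-3.8,"dz":0,"wx":0,"wy":0,"wz":0,"hand":8.5},{"dx":-13.2,"dy":-5.7,"dz":0,"wx":0,"wy":0,"wz":0,"hand":8.5},{"dx":-17.6,"dy":-7.6,"dz":0,"wx":0,"wy":0,"wz":0,"hand":8.5},{"dx":-22,"dy":-9.5,"dz":0,"wx":0,"wy":0,"wz":0,"hand":8.5}], "newtons": 60}}

```text
time: 0.7
position: [0.3908, 0.4508, 0.2032]
tool_rot: [180.0, 0.0, 160.9]
wrist_force: [0.3, 1.3, -0.3]
width: 0.0848
grasp_force: 0.0
```

{"op": "drive_tool", "data": {"series": [{"dx":-4.4,"dy":-1.9,"dz":0,"wx":0,"wy":0,"wz":0,"hand":8.5},{"dx":-8.8,"dy":-3.8,"dz":0,"wx":0,"wy":0,"wz":0,"hand":8.5},{"dx":-13.2,"dy":-5.7,"dz":0,"wx":0,"wy":0,"wz":0,"hand":8.5},{"dx":-17.6,"dy":-7.6,"dz":0,"wx":0,"wy":0,"wz":0,"hand":8.5},{"dx":-22,"dy":-9.5,"dz":0,"wx":0,"wy":0,"wz":0,"hand":8.5}]}}

```text
time: 1.2
position: [0.5676, 0.2888, 0.2032]
tool_rot: [180.0, -0.0, 160.9]
wrist_force: [0.7, 0.2, 0.5]
width: 0.0851
grasp_force: 0.0
```

{"op": "drive_tool", "data": {"series": [{"dx":-3,"dy":-1.3,"dz":0,"wx":0,"wy":0,"wz":-0.11,"hand":8.5},{"dx":-5.4,"dy":-2.4,"dz":0,"wx":0,"wy":0,"wz":-0.22,"hand":8.5},{"dx":-5.4,"dy":-2.4,"dz":0,"wx":0,"wy":0,"wz":-0.334,"hand":8.5},{"dx":-5.4,"dy":-2.4,"dz":0,"wx":0,"wy":0,"wz":-0.334,"hand":8.5},{"dx":-5.4,"dy":-2.4,"dz":0,"wx":0,"wy":0,"wz":-0.334,"hand":8.5}]}}

```text
time: 1.7
position: [0.6092, 0.2502, 0.2031]
tool_rot: [-180.0, -0.0, 179.8]
wrist_force: [0.1, 0.6, 0.1]
width: 0.0848
grasp_force: 0.0
```

```bash
python3 look.py tray2
```

```text
time 1.75
position [0.6091 0.2505 0.2031]
tool_rot [-179.9989   -0.0177  179.85  ]
wrist_force [-0.4111  0.0007 -0.4085]
torque [ 0.0391 -0.0114 -0.0241]
width 0.0854916046947523
grasp_force 0.0
```

View pics/tray2.png

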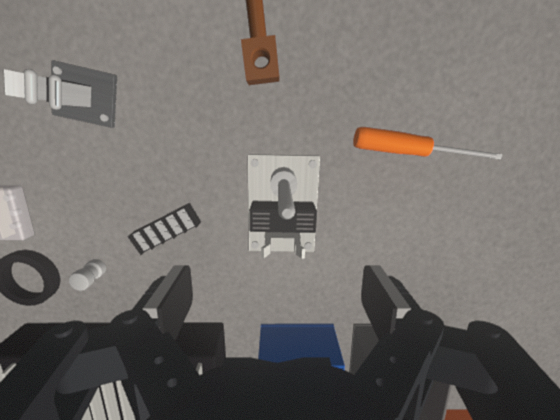

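The wrist view shows the tray at (284,205), with collar at (284,180), stud tip at (288,212), horns at (266,252)/(303,253), and the clip at (72,90). Next I go over the clip.

{"op": "drive_tool", "data": {"series": [{"dx":2,"dy":-4.4,"dz":0,"wx":0,"wy":0,"wz":0.05,"hand":8.5},{"dx":4,"dy":-8.8,"dz":0,"wx":0,"wy":0,"wz":0.1,"hand":8.5},{"dx":6,"dy":-13,"dz":0,"wx":0,"wy":0,"wz":0.15,"hand":8.5},{"dx":8.4,"dy":-17.2,"dz":1,"wx":0,"wy":0,"wz":0.2,"hand":8.5},{"dx":10,"dy":-21,"dz":3,"wx":0,"wy":0,"wz":0.22,"hand":8.5}]}}

```text
time: 2.25
position: [0.5086, 0.0393, 0.1742]
tool_rot: [180.0, 0.1, 167.2]
wrist_force: [1.4, -1.0, 1.1]
width: 0.0853
grasp_force: 0.0
```

{"op": "drive_tool", "data": {"series": [{"dx":0.4,"dy":-2.2,"dz":2,"wx":0,"wy":0,"wz":0,"hand":8.5},{"dx":0.4,"dy":-2.2,"dz":2,"wx":0,"wy":0,"wz":0,"hand":8.5},{"dx":0.4,"dy":-2.2,"dz":2,"wx":0,"wy":0,"wz":0,"hand":8.5}]}}

```text
time: 2.55
position: [0.5008, 0.0197, 0.1534]
tool_rot: [180.0, -0.0, 167.3]
wrist_force: [-0.5, 1.1, 0.3]
width: 0.0848
grasp_force: 0.0
```

```bash
python3 look.py clip1; python3 - <<'E'
from h import *
import pickle
a=pickle.load(open("tray2.pkl","rb"));b=pickle.load(open("clip1.pkl","rb"))
m=np.hstack([crop(a,239,150,90,115,4.4),crop(b,190,110,180,240,2.108)[:506,:400]])[:506]
cv2.imwrite("pics/mos2.png",m);print(m.shape, proj(b,(.503,.022,.06)))
E
```

```text
time 2.6
position [0.5015 0.0201 0.1537]
tool_rot [179.9815   0.051  167.3505]
wrist_force [ 1.247  -0.1625 -0.8625]
torque [ 0.0219  0.0161 -0.0006]
width 0.08481711783812403
grasp_force 0.0
(506, 775, 3) [279.31297858 207.95024261]
```

View pics/mos2.png

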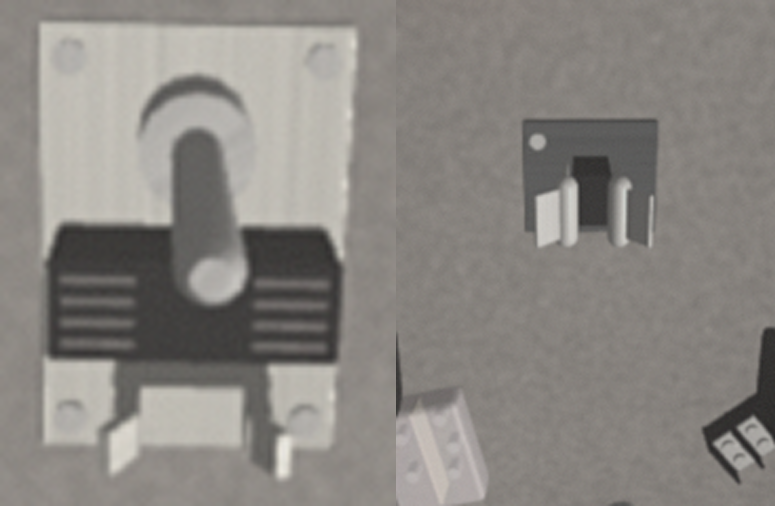

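Mosaic (left: tray, 4.4x from (239,150)): collar top at about (197,150), tip at (211,280), horns at (122,440)/(275,455). Right (clip, 2.108x from (190,110)): lip rolls at columns 570 and 620, rows 180–245. Now I compute these precisely.

```bash
python3 - <<'E'
from h import *
import pickle
np.set_printoptions(precision=4,suppress=True)
a=pickle.load(open("tray2.pkl","rb"));b=pickle.load(open("clip1.pkl","rb"))
print("collar",ray(a,(283.8,184.1),.04),"tip",ray(a,(287,213.6),.15))
for z in(.006,.010):
  P=[ray(a,(239+u/4.4,150+v/4.4),z) for u,v in((38,22),(357,25),(335,445),(43,445))]
  ex=P[2]+P[3]-P[0]-P[1];print(z,"tray c",np.mean(P,0),"L",np.linalg.norm(ex)/2,"W",np.linalg.norm(P[1]-P[0]),np.degrees(np.arctan2(ex[1],ex[0])))
# clip rolls
g=b["pixels"].astype(float).mean(2)
mid=[]
for r0 in (range(197,225)),:
  L=[];Rr=[]
  for r in r0:
    for lo,hi,o in((266,281,L),(289,304,Rr)):
      w=np.clip(g[r,lo:hi]-125,0,None)
      if w.sum()>20:o.append(ray(b,((w*np.arange(lo,hi)).sum()/w.sum(),r),.070))
  for o in(L,Rr):
    o=np.array(o);p=np.polyfit(o[:,0],o[:,1],1);print("roll",len(o),o.mean(0),np.degrees(np.arctan(p[0])))
print(g[212,262:308].astype(int))
print("lip mid",ray(b,(284.4,211),.070))
P=[ray(b,(190+(u-396)/2.108,110+v/2.108),.008) for u,v in((523,120),(657,120))];print("edge",P,np.degrees(np.arctan2(*(P[1]-P[0])[[1,0]]))) 
E
```

```text
collar [0.6028 0.2589 0.04  ] tip [0.6037 0.2588 0.15  ]
0.006 tray c [0.6385 0.2586 0.006 ] L 0.1295204453492509 W 0.08969152858513806 -1.0269916757259587
0.01 tray c [0.6373 0.2585 0.01  ] L 0.12811285031564004 W 0.08871678401988448 -1.026991675725936
roll 28 [0.5009 0.015  0.07  ] -13.769056973310379
roll 28 [0.506  0.0375 0.07  ] -13.545556297976137
[196 198 195 194 189 167 138 148 167 183 202 202 197 182 109  58  56  58
  58  57  60  60  60  57  60  58  58  60  78  94 101 120 140 158 174 194
 197 130  88  89  90  93  95  94  95  93]
lip mid [0.5039 0.0264 0.07  ]
edge [array([ 0.4663, -0.0013,  0.008 ]), array([0.4815, 0.0654, 0.008 ])] 77.17740539103899
```

{"op": "drive_tool", "data": {"series": [{"dx":-1.5,"dy":-4.3,"dz":0,"wx":0,"wy":0,"wz":-0.02,"hand":8.5},{"dx":-3,"dy":-8.6,"dz":0,"wx":0,"wy":0,"wz":-0.04,"hand":8.5},{"dx":-4.5,"dy":-12.9,"dz":0,"wx":0,"wy":0,"wz":-0.06,"hand":8.5},{"dx":-6,"dy":-17.2,"dz":0,"wx":0,"wy":0,"wz":-0.08,"hand":8.5},{"dx":-7.5,"dy":-21.5,"dz":0,"wx":0,"wy":0,"wz":-0.104,"hand":8.5}]}}

```text
time: 3.1
position: [0.5287, -0.2077, 0.1542]
tool_rot: [-180.0, 0.1, 173.5]
wrist_force: [1.3, 0.2, -0.0]
width: 0.0852
grasp_force: 0.0
```

{"op": "drive_tool", "data": {"series": [{"dx":-1.7,"dy":-4,"dz":0,"wx":0,"wy":0,"wz":0,"hand":8.5},{"dx":-1.7,"dy":-7.4,"dz":0,"wx":0,"wy":0,"wz":0,"hand":8.5},{"dx":-1.7,"dy":-7.4,"dz":0,"wx":0,"wy":0,"wz":0,"hand":8.5},{"dx":-1.7,"dy":-7.4,"dz":0,"wx":0,"wy":0,"wz":0,"hand":8.5}]}}

```text
time: 3.5
position: [0.5364, -0.282, 0.1536]
tool_rot: [-180.0, 0.0, 173.3]
wrist_force: [0.6, 0.4, 0.3]
width: 0.0849
grasp_force: 0.0
```

```bash
python3 look.py lug1; python3 - <<'E'
from h import *
import pickle
b=pickle.load(open("lug1.pkl","rb"))
cv2.imwrite("pics/mos3.png",crop(b,190,120,180,150,4));print(proj(b,(.536,-.2826,.06)))
E
```

```text
time 3.55
position [ 0.5363 -0.2812  0.1536]
tool_rot [179.9958   0.0271 173.3752]
wrist_force [0.019  0.0938 0.2513]
torque [-0.0453  0.0148 -0.008 ]
width 0.08531608767573995
grasp_force 0.0
[275.69006017 205.73728663]
```

View pics/mos3.png

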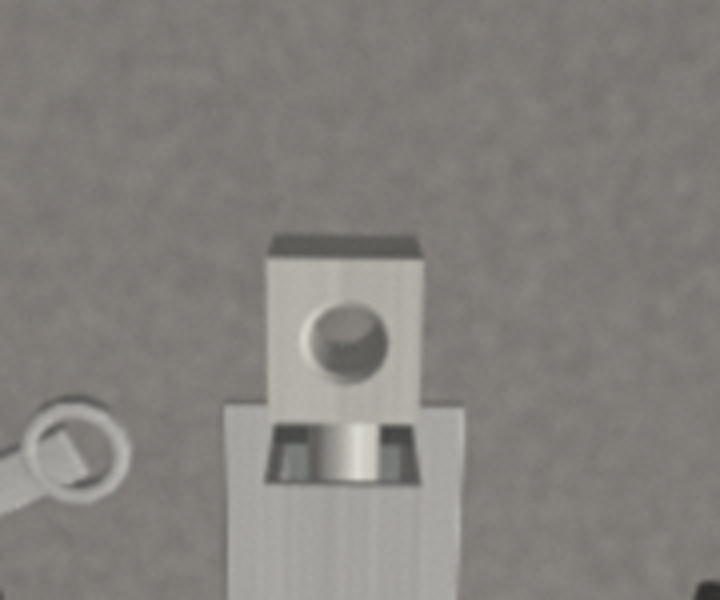

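The view shows the lug top with its hole at crop (345,343), i.e. px (276.3,205.8). It is square to the tool and the stem is visible entering the sleeve mouth. That is the aluminium bar, so I grasp the lug.

{"op": "drive_tool", "data": {"series": [{"dx":0,"dy":-0.1,"dz":4,"wx":0,"wy":0,"wz":0,"hand":8.5},{"dx":0,"dy":-0.1,"dz":8,"wx":0,"wy":0,"wz":0,"hand":8.5},{"dx":0,"dy":-0.1,"dz":11,"wx":0,"wy":0,"wz":0,"hand":8.5},{"dx":0,"dy":-0.1,"dz":13.2,"wx":0,"wy":0,"wz":0,"hand":8},{"dx":0,"dy":-0.1,"dz":13.2,"wx":0,"wy":0,"wz":0,"hand":6}], "newtons": 100}}

```text
time: 4.05
position: [0.5343, -0.2805, 0.0189]
tool_rot: [179.9, -0.2, 173.5]
wrist_force: [0.3, 0.0, 0.6]
width: 0.0674
grasp_force: 0.0
```

{"op": "drive_tool", "data": {"series": [{"dx":0,"dy":0,"dz":0,"wx":0,"wy":0,"wz":0,"hand":4.5},{"dx":0,"dy":0,"dz":0,"wx":0,"wy":0,"wz":0,"hand":3},{"dx":0,"dy":0,"dz":0,"wx":0,"wy":0,"wz":0,"hand":3},{"dx":0,"dy":0,"dz":0,"wx":0,"wy":0,"wz":0,"hand":3},{"dx":0,"dy":0,"dz":0,"wx":0,"wy":0,"wz":0,"hand":3}]}}

```text
time: 4.55
position: [0.5363, -0.2833, 0.0225]
tool_rot: [-180.0, 0.1, 173.4]
wrist_force: [0.5, 3.3, 7.0]
width: 0.033
grasp_force: 99.1
```

{"op": "drive_tool", "data": {"series": [{"dx":1,"dy":0,"dz":-0.05,"wx":0,"wy":0,"wz":0,"hand":3},{"dx":3,"dy":0,"dz":-0.1,"wx":0,"wy":0,"wz":0,"hand":3},{"dx":5,"dy":0,"dz":-0.1,"wx":0,"wy":0,"wz":0,"hand":3},{"dx":7,"dy":0,"dz":-0.1,"wx":0,"wy":0,"wz":0,"hand":3},{"dx":9,"dy":0,"dz":-0.1,"wx":0,"wy":0,"wz":0,"hand":3}]}}

```text
time: 5.05
position: [0.4452, -0.2728, 0.0227]
tool_rot: [-180.0, 0.0, 173.4]
wrist_force: [0.8, -0.9, -0.2]
width: 0.0328
grasp_force: 99.4
```

{"op": "drive_tool", "data": {"series": [{"dx":2,"dy":0,"dz":0,"wx":0,"wy":0,"wz":0,"hand":3},{"dx":4,"dy":0,"dz":0,"wx":0,"wy":0,"wz":0,"hand":3},{"dx":4,"dy":0,"dz":0,"wx":0,"wy":0,"wz":0,"hand":3},{"dx":4,"dy":0,"dz":0,"wx":0,"wy":0,"wz":0,"hand":3}]}}

```text
time: 5.45
position: [0.4063, -0.2684, 0.0226]
tool_rot: [-180.0, 0.0, 173.3]
wrist_force: [-0.4, 0.9, -1.3]
width: 0.0326
grasp_force: 99.6
```

```bash
python3 look.py out1;python3 - <<'E'
from h import *
from bench import *
c=capture("top");s=capture("scene")
import pickle;pickle.dump((c,s),open("out_ts.pkl","wb"))
w=pickle.load(open("out1.pkl","rb"))
cv2.imwrite("pics/mos4.png",np.hstack([crop(w,170,150,200,240,2),crop(s,100,200,130,160,3)]))
E
```

```text
time 5.5
position [ 0.4069 -0.2687  0.0226]
tool_rot [-179.9652    0.0569  173.3448]
wrist_force [ 0.5598 -0.1917 -1.1294]
torque [ 0.0077  0.048  -0.0194]
width 0.03283903542742636
grasp_force 99.57560040056705
```

View pics/mos4.png

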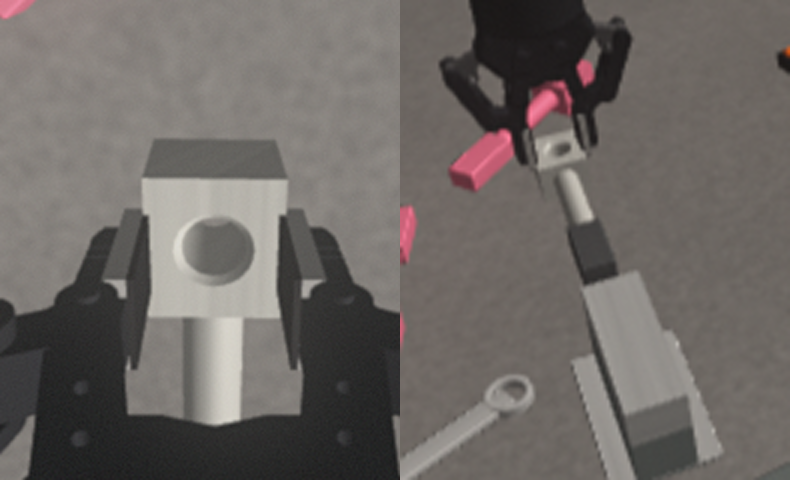

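The bar is out of the sleeve (grip end clear in the scene view), held squarely by the lug, with the hole at wrist px (278.5,273.5).

```bash
cat > plan.py <<'E'
from h import *
from scipy.spatial.transform import Rotation as R
def go(pos,rpy,tpos,tyaw):
    Ra=R.from_euler("xyz",rpy,degrees=True);d=Ra.inv().apply(np.array(tpos)-np.array(pos))*100
    w=(Ra.inv()*R.from_euler("xyz",[180,0,tyaw],degrees=True)).as_rotvec()
    print("d cm",d.round(2),"w",w.round(4))
E
python3 - <<'E'
from plan import *
import pickle
np.set_printoptions(precision=4,suppress=True)
w=pickle.load(open("out1.pkl","rb"))
p=ray(w,(278.5,273.5),.0612);print("lug",p)
pos=np.array([.4069,-.2687,.0226]);rpy=[180,0,173.34]
off=R.from_euler("xyz",rpy,degrees=True).inv().apply(p-pos);print("lug in tool",off)
# stem mid rays for yaw (axis-top silhouettes, z axis .046)
a=ray(w,(170+213/2,150+330/2),.046);b=ray(w,(170+213/2,150+410/2),.046);print("yaw",np.degrees(np.arctan2(*(b-a)[[1,0]])))
y=np.radians(-13.2);lug=np.array([.504,.0262])-.052*np.array([np.cos(y),np.sin(y)])
Rt=R.from_euler("xyz",[180,0,166.8],degrees=True).as_matrix()
t=np.r_[lug,0]-Rt@np.r_[off[:2],0];t[2]=.105;print("tcp target",t)
go(pos,rpy,t,166.8)
E
```

```text
lug [ 0.4034 -0.267   0.0612]
lug in tool [ 0.0037  0.0013 -0.0386]
yaw -6.77543742764016
tcp target [0.4566 0.036  0.105 ]
d cm [-1.41 30.84 -8.24] w [ 0.     -0.      0.1141]
```

{"op": "drive_tool", "data": {"series": [{"dx":0,"dy":0,"dz":-3,"wx":0,"wy":0,"wz":0,"hand":3},{"dx":0,"dy":1,"dz":-6,"wx":0,"wy":0,"wz":0,"hand":3},{"dx":-0.2,"dy":4,"dz":-8.2,"wx":0,"wy":0,"wz":0.02,"hand":3},{"dx":-0.4,"dy":8,"dz":-8.2,"wx":0,"wy":0,"wz":0.05,"hand":3},{"dx":-0.6,"dy":12,"dz":-8.2,"wx":0,"wy":0,"wz":0.08,"hand":3}]}}

```text
time: 6.1
position: [0.4273, -0.1489, 0.1051]
tool_rot: [-180.0, 0.1, 168.7]
wrist_force: [1.0, 0.3, -1.7]
width: 0.0329
grasp_force: 100.5
```

```bash
python3 - <<'E'
from plan import *
from bench import *
s=state();print(s["position"],s["tool_rot"],s["width"]);go(s["position"],s["tool_rot"],[.4566,.036,.105],166.8)
E
```

```text
[ 0.4273458  -0.14891965  0.10512641] [-1.79972053e+02  1.38160948e-01  1.68661314e+02] 0.03289206329483372
d cm [ 0.77 18.71  0.  ] w [-0.0004  0.0024  0.0325]
```

{"op": "drive_tool", "data": {"series": [{"dx":0.2,"dy":4.2,"dz":0,"wx":0,"wy":0,"wz":0.01,"hand":3},{"dx":0.4,"dy":8.6,"dz":0,"wx":0,"wy":0,"wz":0.02,"hand":3},{"dx":0.6,"dy":13,"dz":0,"wx":0,"wy":0,"wz":0.0325,"hand":3},{"dx":0.77,"dy":17,"dz":0,"wx":0,"wy":0,"wz":0.0325,"hand":3},{"dx":0.77,"dy":18.7,"dz":0,"wx":0,"wy":0,"wz":0.0325,"hand":3}]}}

```text
time: 6.6
position: [0.4557, 0.0384, 0.1043]
tool_rot: [180.0, 0.0, 167.1]
wrist_force: [-0.0, -0.0, -2.1]
width: 0.0327
grasp_force: 100.4
```

{"op": "drive_tool", "data": {"series": [{"dx":0,"dy":0,"dz":0,"wx":0,"wy":0,"wz":0,"hand":3},{"dx":0,"dy":0,"dz":0,"wx":0,"wy":0,"wz":0,"hand":3}]}}

```text
time: 6.8
position: [0.4552, 0.0357, 0.1042]
tool_rot: [-180.0, 0.0, 167.0]
wrist_force: [0.5, -1.3, -2.0]
width: 0.0327
grasp_force: 100.4
```

```bash
python3 look.py abv; python3 - <<'E'
from plan import *
from bench import *
import pickle
s=state();go(s["position"],s["tool_rot"],[.4566,.036,.105],166.8)
w=pickle.load(open("abv.pkl","rb"));sc=capture("scene")
cv2.imwrite("pics/mos5.png",np.hstack([crop(w,170,180,200,200,2.4),crop(sc,235,170,100,150,3.2)]))
E
```

```text
time 6.85
position [0.455  0.0352 0.1042]
tool_rot [-179.9935   -0.0045  166.9516]
wrist_force [-0.4924  1.3987 -1.8804]
torque [-0.0173  0.0945 -0.0225]
width 0.03272974962154991
grasp_force 100.43227806687355
d cm [-0.13  0.12 -0.08] w [-0.0001 -0.0001  0.0026]
```

View pics/mos5.png

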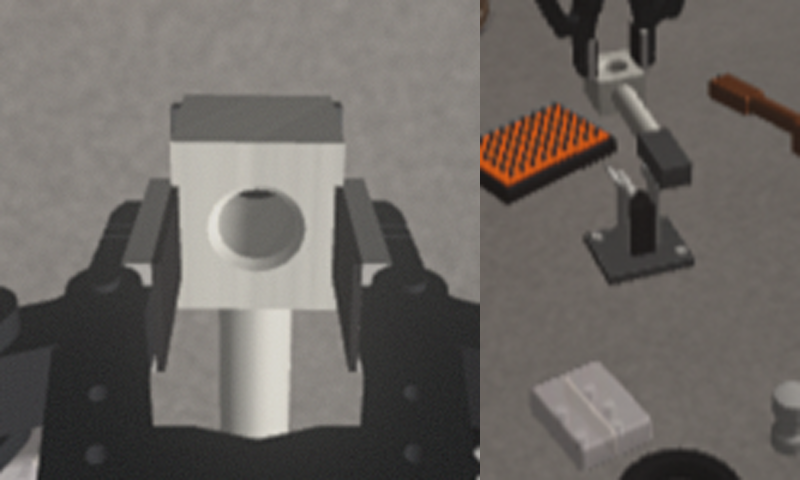

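The bar sits over the clip, stem above the jaws in the scene view, square in the hand. I correct 1 mm and press down.

{"op": "drive_tool", "data": {"series": [{"dx":-0.1,"dy":0.12,"dz":2,"wx":0,"wy":0,"wz":0,"hand":3},{"dx":-0.1,"dy":0.12,"dz":4,"wx":0,"wy":0,"wz":0,"hand":3},{"dx":-0.1,"dy":0.12,"dz":4.8,"wx":0,"wy":0,"wz":0,"hand":3},{"dx":-0.1,"dy":0.12,"dz":5.2,"wx":0,"wy":0,"wz":0,"hand":3},{"dx":-0.1,"dy":0.12,"dz":5.5,"wx":0,"wy":0,"wz":0,"hand":3}], "newtons": 120}}

```text
time: 7.4
position: [0.4566, 0.0358, 0.0494]
tool_rot: [180.0, 0.0, 166.9]
wrist_force: [0.8, 0.2, 1.8]
width: 0.0321
grasp_force: 112.9
```

{"op": "drive_tool", "data": {"series": [{"dx":0,"dy":0,"dz":0.3,"wx":0,"wy":0,"wz":0,"hand":3},{"dx":0,"dy":0,"dz":0.6,"wx":0,"wy":0,"wz":0,"hand":3},{"dx":0,"dy":0,"dz":0.9,"wx":0,"wy":0,"wz":0,"hand":3}]}}

```text
time: 7.7
position: [0.4564, 0.0362, 0.0402]
tool_rot: [180.0, 0.0, 166.9]
wrist_force: [0.3, -0.4, -2.0]
width: 0.0322
grasp_force: 112.5
```

```bash
python3 look.py p1 | head -6
```

```text
time 7.75
position [0.4561 0.0362 0.0398]
tool_rot [-179.9951   -0.012   166.9209]
wrist_force [ 2.0572 -0.6784 -3.6029]
torque [-0.0009 -0.1217  0.0015]
width 0.03219911663132504
```

{"op": "drive_tool", "data": {"series": [{"dx":0,"dy":0,"dz":0.15,"wx":0,"wy":0,"wz":0,"hand":3},{"dx":0,"dy":0,"dz":0.3,"wx":0,"wy":0,"wz":0,"hand":3},{"dx":0,"dy":0,"dz":0.3,"wx":0,"wy":0,"wz":0,"hand":3}]}}

```text
time: 8.05
position: [0.4556, 0.0363, 0.0373]
tool_rot: [-180.0, -0.1, 166.9]
wrist_force: [-4.8, 2.1, 10.4]
width: 0.0326
grasp_force: 113.9
```

```bash
python3 look.py p2 | head -6
```

```text
time 8.1
position [0.4556 0.0363 0.0373]
tool_rot [-179.9913   -0.0528  166.9228]
wrist_force [-4.3637  1.5245 10.454 ]
torque [ 0.265   0.5869 -0.0139]
width 0.03220743179054206
```

{"op": "drive_tool", "data": {"series": [{"dx":0,"dy":0,"dz":-0.05,"wx":0,"wy":0,"wz":0,"hand":3.3},{"dx":0,"dy":0,"dz":-0.05,"wx":0,"wy":0,"wz":0,"hand":5},{"dx":0,"dy":0,"dz":-0.05,"wx":0,"wy":0,"wz":0,"hand":7},{"dx":0,"dy":0,"dz":-0.05,"wx":0,"wy":0,"wz":0,"hand":7},{"dx":0,"dy":0,"dz":-1,"wx":0,"wy":0,"wz":0,"hand":7}]}}

```text
time: 8.6
position: [0.4555, 0.0362, 0.0468]
tool_rot: [-180.0, -0.1, 166.9]
wrist_force: [0.0, 0.1, 0.6]
width: 0.0699
grasp_force: 0.0
```

{"op": "drive_tool", "data": {"series": [{"dx":0,"dy":0,"dz":-4,"wx":0,"wy":0,"wz":0,"hand":7},{"dx":0,"dy":0,"dz":-8,"wx":0,"wy":0,"wz":0,"hand":8.5},{"dx":-3,"dy":0,"dz":-10,"wx":0,"wy":0,"wz":0,"hand":8.5},{"dx":-6,"dy":0,"dz":-10,"wx":0,"wy":0,"wz":0,"hand":8.5},{"dx":-7,"dy":0,"dz":-10,"wx":0,"wy":0,"wz":0,"hand":8.5}]}}

```text
time: 9.1
position: [0.5277, 0.0198, 0.149]
tool_rot: [180.0, 0.2, 166.9]
wrist_force: [-0.1, 0.4, -0.6]
width: 0.0849
grasp_force: 0.0
```

```bash
python3 look.py rel
```

```text
time 9.15
position [0.5274 0.0198 0.1482]
tool_rot [179.9717   0.1624 166.8934]
wrist_force [ 0.9492 -1.2383  0.6262]
torque [-0.0003 -0.0565  0.0499]
width 0.08501913678561768
grasp_force 0.0
```

View pics/rel.png

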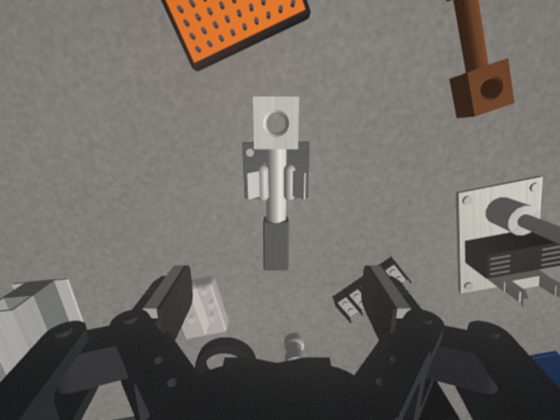

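The last view shows the bar seated in the clip: hole at (276.5,124), stem between the jaws at (276,183), grip from row 217 to 270 on column 276.

```bash
python3 - <<'E'
from plan import *
import pickle
np.set_printoptions(precision=4,suppress=True)
w=pickle.load(open("rel.pkl","rb"))
h=ray(w,(276.7,124),.075);a=ray(w,(276.3,217),.069);b=ray(w,(276.3,270),.069)
print(h,a,b,np.linalg.norm(b-a),np.linalg.norm((b-h)[:2]),"yaw",np.degrees(np.arctan2(*(b-h)[[1,0]])))
u=(b-h)[:2]/np.linalg.norm((b-h)[:2])
g=h[:2]+.110*u;print("grip",g,b[:2]-.025*u)
go([.5274,.0198,.1482],[180,0,166.89],[*g,.035],166.89)
E
```

```text
[0.4561 0.037  0.075 ] [0.5341 0.0183 0.069 ] [0.5861 0.0061 0.069 ] 0.053370253951025334 0.1335878097482669 yaw -13.342901939353387
grip [0.5631 0.0116] [0.5617 0.0119]
d cm [-3.66  0.01 11.32] w [0. 0. 0.]
```

{"op": "drive_tool", "data": {"series": [{"dx":-3.66,"dy":0,"dz":0,"wx":0,"wy":0,"wz":0.004,"hand":8.5},{"dx":-3.66,"dy":0,"dz":4,"wx":0,"wy":0,"wz":0.004,"hand":8},{"dx":-3.66,"dy":0,"dz":8,"wx":0,"wy":0,"wz":0.004,"hand":7},{"dx":-3.66,"dy":0,"dz":11,"wx":0,"wy":0,"wz":0.004,"hand":6},{"dx":-3.66,"dy":0,"dz":11,"wx":0,"wy":0,"wz":0.004,"hand":4}]}}

```text
time: 9.65
position: [0.5559, 0.0124, 0.0338]
tool_rot: [-179.9, -0.4, 166.7]
wrist_force: [-0.2, 0.6, 0.6]
width: 0.0466
grasp_force: 0.0
```

{"op": "drive_tool", "data": {"series": [{"dx":0,"dy":0,"dz":0,"wx":0,"wy":0,"wz":0,"hand":3},{"dx":0,"dy":0,"dz":0,"wx":0,"wy":0,"wz":0,"hand":2},{"dx":0,"dy":0,"dz":0,"wx":0,"wy":0,"wz":0,"hand":2},{"dx":0,"dy":0,"dz":0,"wx":0,"wy":0,"wz":0,"hand":2}], "newtons": 120}}

```text
time: 10.05
position: [0.5604, 0.0121, 0.0384]
tool_rot: [180.0, 0.1, 166.7]
wrist_force: [-2.3, -0.6, 0.5]
width: 0.0211
grasp_force: 50.4
```

```bash
python3 look.py g1
```

```text
time 10.1
position [0.5605 0.0121 0.0382]
tool_rot [179.9849   0.0789 166.6948]
wrist_force [-1.4295 -0.2245  0.9156]
torque [0.0244 0.2988 0.0203]
width 0.020603953275636994
grasp_force 50.48452489078045
```

{"op": "drive_tool", "data": {"series": [{"dx":0,"dy":0,"dz":0,"wx":0,"wy":0,"wz":0,"hand":1},{"dx":0,"dy":0,"dz":0,"wx":0,"wy":0,"wz":0,"hand":1},{"dx":0,"dy":0,"dz":0,"wx":0,"wy":0,"wz":0,"hand":1}], "newtons": 120}}

```text
time: 10.4
position: [0.5607, 0.012, 0.0375]
tool_rot: [180.0, 0.1, 166.7]
wrist_force: [0.2, -1.3, 3.6]
width: 0.0168
grasp_force: 117.9
```

{"op": "drive_tool", "data": {"series": [{"dx":0,"dy":0,"dz":-0.4,"wx":0,"wy":0,"wz":0,"hand":1},{"dx":0,"dy":0,"dz":-0.8,"wx":0,"wy":0,"wz":0,"hand":1},{"dx":0,"dy":0,"dz":-1.2,"wx":0,"wy":0,"wz":0,"hand":1},{"dx":0,"dy":0,"dz":-1.8,"wx":0,"wy":0,"wz":0,"hand":1},{"dx":0,"dy":0,"dz":-3,"wx":0,"wy":0,"wz":0,"hand":1}]}}

```text
time: 10.9
position: [0.5597, 0.0121, 0.0674]
tool_rot: [-180.0, -0.1, 166.7]
wrist_force: [-0.1, -0.6, -2.6]
width: 0.0159
grasp_force: 118.3
```

{"op": "drive_tool", "data": {"series": [{"dx":0,"dy":0,"dz":-3,"wx":0,"wy":0,"wz":0,"hand":1},{"dx":0,"dy":0,"dz":-6,"wx":0,"wy":0,"wz":0,"hand":1},{"dx":0,"dy":0,"dz":-9,"wx":0,"wy":0,"wz":0,"hand":1},{"dx":0,"dy":0,"dz":-12.2,"wx":0,"wy":0,"wz":0,"hand":1},{"dx":0,"dy":0,"dz":-12.2,"wx":0,"wy":0,"wz":0,"hand":1}]}}

```text
time: 11.4
position: [0.5628, 0.012, 0.1945]
tool_rot: [179.9, 0.4, 166.7]
wrist_force: [0.8, 0.7, -2.6]
width: 0.0158
grasp_force: 131.0
```

```bash
python3 look.py lift; python3 - <<'E'
from h import *
import pickle
w=pickle.load(open("lift.pkl","rb"));g=cv2.cvtColor(w["pixels"],cv2.COLOR_RGB2GRAY)
m=(g>165).astype(np.uint8)
n,l,st,c=cv2.connectedComponentsWithStats(m)
for i in range(1,n):
    if st[i,4]>300:print(st[i],c[i])
from bench import *
for u in("pixels",):
  for i in range(1,n):
    if st[i,4]>1500:
        # holes
        mm=(l==i).astype(np.uint8);cs,hi=cv2.findContours(mm,cv2.RETR_CCOMP,cv2.CHAIN_APPROX_NONE)
        for k,q in enumerate(cs):
            if len(q)>30:print(k,hi[0][k][3],cv2.minAreaRect(q),cv2.fitEllipse(q)[:2])
E
```

```text
time 11.45
position [0.5617 0.0121 0.1922]
tool_rot [179.9399   0.2967 166.6934]
wrist_force [-0.3145  0.691  -1.8034]
torque [-0.0491 -0.1438 -0.0162]
width 0.016066318186362238
grasp_force 130.7881022617221
[ 231    0   89   94 6358] [273.71280277  46.28971375]
[ 272   95   22  137 2824] [282.69688385 160.66430595]
[ 442  138   76  111 3156] [472.41920152 180.48415716]
[ 74 237  36  77 947] [ 91.44139388 274.93769799]
[ 179  239   52   53 1801] [205.67518046 265.51637979]
[   0  253   71   94 2708] [ 37.90546529 300.72710487]
0 -1 ((275.0, 46.5), (93.0, 88.0), 90.0) ((275.0246887207031, 45.29115295410156), (99.4244155883789, 110.0413589477539))
1 0 ((279.5000305175781, 42.99998474121094), (45.961936950683594, 48.790367126464844), 45.0) ((280.239990234375, 43.04549789428711), (39.87413787841797, 54.49559783935547))
0 -1 ((282.5, 163.0), (136.0, 21.0), 90.0) ((282.7041931152344, 155.50648498535156), (21.896053314208984, 189.416015625))
0 -1 ((481.18212890625, 193.05270385742188), (107.23424530029297, 75.97923278808594), 87.70938873291016) ((475.2669982910156, 184.73834228515625), (66.81139373779297, 119.54402923583984))
2 0 ((482.2113952636719, 168.6494903564453), (30.968061447143555, 33.70949172973633), 23.96249008178711) ((483.36761474609375, 170.40907287597656), (30.00093650817871, 37.18227005004883))
0 -1 ((206.00001525878906, 265.5000305175781), (48.382843017578125, 41.42583465576172), 71.56504821777344) ((205.40072631835938, 265.22943115234375), (46.06818389892578, 52.55438995361328))
0 -1 ((37.032989501953125, 296.919189453125), (112.32733154296875, 36.36946487426758), 62.00285339355469) ((35.286888122558594, 296.0919189453125), (33.24324417114258, 125.41817474365234))
```

```bash
python3 - <<'E'
from h import *
import pickle
from scipy.spatial.transform import Rotation as R
np.set_printoptions(precision=1,suppress=True,linewidth=250)
w=pickle.load(open("lift.pkl","rb"));g=cv2.cvtColor(w["pixels"],cv2.COLOR_RGB2GRAY).astype(int)
for r in (12,43,80): print(r,g[r,216:336:2])
print("col276",g[0:110:2,276])
for r in (110,140,170,200,225):print(r,g[r,262:300])
pos=np.array([.5617,.0121,.1922]);Rm=R.from_euler("xyz",[179.94,.30,166.69],degrees=True).as_matrix()
f=lambda t:proj(w,pos+Rm@np.array(t))
for zt in(-.0215,-.024):
  print("pred z",zt,"hole",f([.1085,0,zt-.015]),"near corners",f([.0885,.018,zt-.015]),f([.0885,-.018,zt-.015]),"far",f([.1285,.018,zt-.015]),"stem@85 +-9",f([.0235,.009,zt]),f([.0235,-.009,zt]))
E
```

```text
12 [ 94 147 147 147 148 139 147 149 195 199 197 196 198 199 198 200 200 200 201 199 199 198 197 197 200 201 204 203 197 195 193 191 194 194 194 193 194 195 194 192 193 195 196 196 194 191 198 197 199 196 194 186 139 133 132 134 136 138 138 140]
43 [134 130 132 134 134 135 132 132 148 205 201 198 197 199 204 204 203 210 222 224 190 181 180 172 162 152 139 137 141 138 134 135 134 110  91  90  91  90  91  88  95  93 156 201 196 195 200 202 200 196 194 161 128 132 131 132 132 133 135 134]
80 [136 137 135 135 132 130 132 138 139 174 200 197 197 198 201 201 202 203 203 203 201 201 201 201 200 202 203 202 198 195 194 195 197 197 194 196 198 197 195 194 194 197 199 198 197 197 200 202 200 197 191 140 134 131 136 136 135 133 136 133]
col276 [188 190 192 191 191 190 193 178 166 166 165 123 114 112 111 112 111 109 108 105 106 130 131 132 132 133 133 134 136 135 139 142 140 143 139 190 195 196 194 195 194 194 194 193 194 195 191 133 197 202 199 200 198 199 199]
110 [102 112 120 126 133 141 147 152 157 163 169 177 185 191 200 204 208 210 215 217 221 222 221 219 219 218 217 218 217 215 216 198 131
[... 218 characters left out ...]
50 159 163 169 174 181 189 197 203 208 214 219 224 228 226 222 219 218 216 216 214 213 209 181 143 133 134 136 137 139]
200 [105 106 108 114 123 131 138 143 151 156 162 167 171 178 186 195 201 209 214 219 224 228 226 222 219 219 217 215 215 214 202 165 140 136 140 138 135 135]
225 [104 101 103 110 118 125 132 140 146 154 157 165 168 176 184 191 199 205 212 217 223 226 224 222 218 216 216 215 215 217 190 116  65  67  73  96 131 138]
pred z -0.0215 hole [275.5  36.6] near corners [317.4  89.2] [233.8  89.4] far [321.6 -21.8] stem@85 +-9 [292.5 220.6] [259.5 220.6]
pred z -0.024 hole [275.5  34.9] near corners [318.2  88.6] [233.   88.8] far [322.6 -24.8] stem@85 +-9 [292.7 222.1] [259.2 222.2]
```

```bash
python3 - <<'E'
from plan import *
from bench import *
import pickle
np.set_printoptions(precision=4,suppress=True)
w=pickle.load(open("rel.pkl","rb"));print("collar from rel",ray(w,(521,219),.04))
s=state();print(s["position"],s["tool_rot"],s["width"],s["grasp_force"]);go(s["position"],s["tool_rot"],[.7102,.197,.192],179.0)
E
```

```text
collar from rel [0.602  0.2555 0.04  ]
[0.5617 0.0121 0.1922] [179.9399   0.2967 166.6934] 0.016066318186362238 130.7881022617221
d cm [-10.19  21.42   0.1 ] w [ 0.0005  0.0053 -0.2148]
```

{"op": "drive_tool", "data": {"series": [{"dx":-1.5,"dy":3.2,"dz":0,"wx":0,"wy":0,"wz":-0.03,"hand":1},{"dx":-3.4,"dy":7.2,"dz":0,"wx":0,"wy":0,"wz":-0.08,"hand":1},{"dx":-5.3,"dy":11.2,"dz":0,"wx":0,"wy":0,"wz":-0.13,"hand":1},{"dx":-7.2,"dy":15.2,"dz":0,"wx":0,"wy":0,"wz":-0.18,"hand":1},{"dx":-9,"dy":19,"dz":0,"wx":0,"wy":0,"wz":-0.2148,"hand":1}]}}

```text
time: 11.95
position: [0.6918, 0.1778, 0.1883]
tool_rot: [-180.0, -0.1, 179.1]
wrist_force: [0.7, 0.0, -2.6]
width: 0.0159
grasp_force: 130.5
```

{"op": "drive_tool", "data": {"series": [{"dx":-0.7,"dy":2.6,"dz":0,"wx":0,"wy":0,"wz":0,"hand":1},{"dx":-0.7,"dy":2.6,"dz":0,"wx":0,"wy":0,"wz":0,"hand":1},{"dx":-0.7,"dy":2.6,"dz":0,"wx":0,"wy":0,"wz":0,"hand":1},{"dx":-0.7,"dy":2.6,"dz":0,"wx":0,"wy":0,"wz":0,"hand":1}]}}

```text
time: 12.35
position: [0.6982, 0.2013, 0.1886]
tool_rot: [-180.0, -0.1, 179.0]
wrist_force: [0.5, -0.5, -2.6]
width: 0.0157
grasp_force: 130.6
```

```bash
python3 look.py st1; python3 - <<'E'
from plan import *
import pickle
np.set_printoptions(precision=1,suppress=True,linewidth=250)
w=pickle.load(open("st1.pkl","rb"));g=cv2.cvtColor(w["pixels"],cv2.COLOR_RGB2GRAY).astype(int)
print("pred tip",proj(w,(.6035,.2588,.15)),"collar",proj(w,(.6035,.2588,.04)),"mid", proj(w,(.6035,.2588,.1)))
u,v=proj(w,(.6035,.2588,.15)).round().astype(int)
for r in range(max(v-24,0),v+40,4):print(r,g[r,u-50:u+50:2])
from bench import *
from scipy.spatial.transform import Rotation as R
print("hole cols row40",g[40,240:312:2]);print("col276",g[0:110:2,276])
E
```

```text
time 12.4
position [0.6983 0.2011 0.1889]
tool_rot [-179.9784   -0.0422  178.9561]
wrist_force [ 0.1063 -0.3981 -1.2244]
torque [-0.0113 -0.1494  0.0533]
width 0.01584391543519167
grasp_force 130.59912521392107
pred tip [360.4  90.3] collar [331.  100.9] mid [343.9  96.3]
66 [218 218 214 214 165 154 146 146 148 148 143 141 140 145 149 150 150 150 154 147 145 149 150 153 151 146 144 142 147 150 149 147 148 151 152 149 147 146 145 148 145 144 145 149 146 142 141 147 150 149]
70 [218 216 215 212 157 145 151 150 144 143 139 140 145 150 151 151 152 150 147 142 145 148 149 149 151 152 149 148 146 148 148 152 148 146 145 147 143 149 152 147 140 143 145 146 146 143 144 145 150 151]
74 [220 218 214 211 188 192 194 195 195 192 185 181 179 180 176 180 176 175 173 173 177 165 162 165 164 162 163 163 169 145 147 143 145 147 149 148 144 148 147 144 145 142 142 147 146 145 143 148 150 151]
78 [218 217 215 213 209 213 215 214 216 213 215 211 211 212 212 212 211 211 208 213 213 205 207 212 204 208 206 209 216 159 141 145 147 151 154 150 141 144 145 141 145 149 147 142 143 144 142 143 148 150]
82 [218
[... 2150 characters left out ...]
06 208 219 173 149 146 147 151 153 159 157 153 154 153 154 154 150 156 158 149 148 148 150 151 149 148]
126 [214 215 214 208 213 216 218 215 214 213 210 210 209 212 211 213 208 212 212 207 204 210 206 204 208 208 217 163 150 147 146 146 149 154 154 152 147 148 150 151 150 151 151 150 154 153 151 150 149 153]
hole cols row40 [214 215 218 218 219 219 230 234 231 200 200 201 197 190 183 173 163 152 139 128 118 108 100 100  99 100  99  99 110 111 160 220 212 213 214 217]
col276 [208 207 208 208 209 211 209 210 199 198 198 179 149 148 147 144 146 144 143 138 139 141 147 145 152 151 152 152 151 150 150 150 151 147 138 194 213 211 211 211 211 212 213 212 212 211 210 161 213 216 216 215 215 216 215]
```

```bash
python3 - <<'E'
from plan import *
from bench import *
import pickle
np.set_printoptions(precision=4,suppress=True)
w=pickle.load(open("st1.pkl","rb"));s=state();p=s["position"]
h=ray(w,(276,42.5),p[2]+.0375);print(p,"hole",h)
c=ray(w,(331,102.3),.04);print("collar",c)
a=pickle.load(open("tray2.pkl","rb"));g=cv2.cvtColor(a["pixels"],cv2.COLOR_RGB2GRAY)
m=(g[203:226,275:300]>150).astype(np.uint8);n,l,st,ce=cv2.connectedComponentsWithStats(m);print(st[1:],ce[1:]+[275,203])
off=R.from_euler("xyz",s["tool_rot"],degrees=True).inv().apply(h-p);print("off",off)
t=p+np.r_[(np.array([.6034,.2588])-h[:2]),0];print(t);go(p,s["tool_rot"],t,179.0)
E
```

```text
[0.6983 0.2011 0.1889] hole [0.5916 0.2033 0.2264]
collar [0.6048 0.2588 0.04  ]
[[ 7  5 13 11 99]] [[288.1919 212.7879]]
off [ 0.1068  0.0002 -0.0374]
[0.7101 0.2566 0.1889]
d cm [-1.08  5.57 -0.  ] w [-0.0004 -0.0007 -0.0008]
```

{"op": "drive_tool", "data": {"series": [{"dx":-0.5,"dy":2.5,"dz":0,"wx":0,"wy":0,"wz":0,"hand":1},{"dx":-1.1,"dy":5.63,"dz":0,"wx":0,"wy":0,"wz":0,"hand":1},{"dx":-1.1,"dy":5.63,"dz":0,"wx":0,"wy":0,"wz":0,"hand":1},{"dx":-1.1,"dy":5.63,"dz":2,"wx":0,"wy":0,"wz":0,"hand":1},{"dx":-1.1,"dy":5.63,"dz":3.6,"wx":0,"wy":0,"wz":0,"hand":1}]}}

```text
time: 12.9
position: [0.7106, 0.2573, 0.1527]
tool_rot: [-180.0, 0.0, 179.0]
wrist_force: [-1.2, -0.5, -2.2]
width: 0.016
grasp_force: 130.6
```

{"op": "drive_tool", "data": {"series": [{"dx":0,"dy":0,"dz":0,"wx":0,"wy":0,"wz":0,"hand":1},{"dx":0,"dy":0,"dz":0,"wx":0,"wy":0,"wz":0,"hand":1},{"dx":0,"dy":0,"dz":0,"wx":0,"wy":0,"wz":0,"hand":1}]}}

```text
time: 13.2
position: [0.7113, 0.258, 0.154]
tool_rot: [180.0, 0.1, 179.0]
wrist_force: [1.1, 0.4, -2.8]
width: 0.0162
grasp_force: 130.6
```

```bash
python3 look.py ab2; python3 - <<'E'
from plan import *
import pickle
from bench import *
np.set_printoptions(precision=4,suppress=True,linewidth=250)
w=pickle.load(open("ab2.pkl","rb"));g=cv2.cvtColor(w["pixels"],cv2.COLOR_RGB2GRAY).astype(int)
s=state();p=s["position"]
for z in(.15,.10,.04):print("pred axis",z,proj(w,(.6036,.2594,z)))
for r in range(10,76,4):print(r,g[r,244:310:2])
E
```

```text
time 13.25
position [0.7113 0.2581 0.1542]
tool_rot [179.9745   0.0672 178.978 ]
wrist_force [ 0.127   0.3024 -1.6212]
torque [-0.0263 -0.1557 -0.0357]
width 0.015845129369461804
grasp_force 130.59005733579397
pred axis 0.15 [275.0361  59.8795]
pred axis 0.1 [275.3261  73.8387]
pred axis 0.04 [275.5351  83.8969]
10 [215 215 217 216 217 216 214 215 215 214 215 216 218 216 216 208 209 207 210 211 208 208 212 210 208 207 208 210 212 213 210 208 214]
14 [216 216 217 218 216 217 215 216 216 216 216 218 219 218 216 211 210 210 211 211 211 211 214 213 210 211 211 213 212 213 209 211 213]
18 [216 216 217 216 217 217 217 217 216 217 220 224 224 220 217 208 198 190 186 180 178 183 209 214 214 211 210 212 214 214 212 211 215]
22 [216 218 218 219 218 217 216 219 228 230 225 224 223 220 212 190 178 175 174 178 173 165 161 158 186 213 212 214 214 215 213 212 214]
26 [217 217 217 219 219 217 229 233 232 230 218 187 178 171 162 154 148 138 127 112 101 113 149 152 145 147 205 215 214 215 212 209 215]
30 [217 218 217 218 218 233 234 234 227 198 194 189 180 173 164 155 145 135 123 112 102  97  95 107 1
[... 842 characters left out ...]
16 213 215 216]
58 [218 218 218 219 219 219 214 210 214 135  94 156 212 204 201 201 203 204 211 204 182 206 217 187 106 107 183 218 216 215 213 214 217]
62 [216 218 218 219 218 219 219 217 197 197 176 126 203 203 203 202 205 209 210 208 201 166 116 109 141 209 215 214 216 216 213 213 216]
66 [217 218 219 218 220 220 219 218 219 216 192 175 167 168 165 168 167 151 138 124 116 125 173 218 216 212 213 216 217 215 213 215 217]
70 [217 217 219 219 219 220 220 219 218 218 218 220 221 219 213 205 202 206 211 218 215 215 217 214 213 212 213 215 216 215 213 214 217]
74 [217 217 218 218 218 219 219 217 217 217 218 217 219 218 216 213 212 213 213 213 212 214 216 214 212 211 212 214 216 216 213 214 217]
```

{"op": "drive_tool", "data": {"series": [{"dx":0.05,"dy":0,"dz":0.6,"wx":0,"wy":0,"wz":0,"hand":1},{"dx":0.05,"dy":0,"dz":1.2,"wx":0,"wy":0,"wz":0,"hand":1},{"dx":0.05,"dy":0,"dz":1.8,"wx":0,"wy":0,"wz":0,"hand":1},{"dx":0.05,"dy":0,"dz":2.4,"wx":0,"wy":0,"wz":0,"hand":1},{"dx":0.05,"dy":0,"dz":3,"wx":0,"wy":0,"wz":0,"hand":1}]}}

```text
time: 13.75
position: [0.7102, 0.2582, 0.1224]
tool_rot: [-180.0, -0.0, 179.0]
wrist_force: [0.4, 0.2, -3.1]
width: 0.016
grasp_force: 130.5
```

```bash
python3 look.py d1
```

```text
time 13.8
position [0.7097 0.2581 0.1213]
tool_rot [-179.9679   -0.0892  178.9994]
wrist_force [ 0.11    0.4982 -2.7694]
torque [-0.011  -0.1679 -0.0606]
width 0.01574545628845037
grasp_force 130.46062029898167
```

{"op": "drive_tool", "data": {"series": [{"dx":0,"dy":0,"dz":1.2,"wx":0,"wy":0,"wz":0,"hand":1},{"dx":0,"dy":0,"dz":2.4,"wx":0,"wy":0,"wz":0,"hand":1},{"dx":0,"dy":0,"dz":3.6,"wx":0,"wy":0,"wz":0,"hand":1},{"dx":0,"dy":0,"dz":4.7,"wx":0,"wy":0,"wz":0,"hand":1},{"dx":0,"dy":0,"dz":5.5,"wx":0,"wy":0,"wz":0,"hand":1}]}}

```text
time: 14.3
position: [0.7099, 0.2581, 0.0667]
tool_rot: [-180.0, -0.1, 179.0]
wrist_force: [0.5, 0.1, -2.1]
width: 0.0162
grasp_force: 130.9
```

```bash
python3 look.py d2
```

```text
time 14.35
position [0.7096 0.2579 0.0657]
tool_rot [-179.9598   -0.102   179.0017]
wrist_force [ 3.1967 -0.5111 -3.2078]
torque [-0.0243 -0.732   0.0697]
width 0.016079674764122833
grasp_force 130.8499714359641
```

{"op": "drive_tool", "data": {"series": [{"dx":-0.06,"dy":0,"dz":0.5,"wx":0,"wy":0,"wz":0,"hand":1},{"dx":-0.06,"dy":0,"dz":1,"wx":0,"wy":0,"wz":0,"hand":1},{"dx":-0.06,"dy":0,"dz":1.5,"wx":0,"wy":0,"wz":0,"hand":1},{"dx":-0.06,"dy":0,"dz":2,"wx":0,"wy":0,"wz":0,"hand":1},{"dx":-0.06,"dy":0,"dz":2.5,"wx":0,"wy":0,"wz":0,"hand":1}]}}

```text
time: 14.85
position: [0.7109, 0.2582, 0.0429]
tool_rot: [180.0, 0.0, 179.0]
wrist_force: [-0.6, 0.1, -3.0]
width: 0.0157
grasp_force: 130.5
```

```bash
python3 look.py d3
```

```text
time 14.9
position [0.7105 0.2581 0.042 ]
tool_rot [-179.9828   -0.0514  178.9959]
wrist_force [-1.493  -1.3227 -2.7396]
torque [-0.0572 -0.1115  0.0027]
width 0.015900529162351625
grasp_force 130.4329451546073
```

Smooth so far; about 9 mm remain.

{"op": "drive_tool", "data": {"series": [{"dx":0,"dy":0,"dz":0.2,"wx":0,"wy":0,"wz":0,"hand":1},{"dx":0,"dy":0,"dz":0.4,"wx":0,"wy":0,"wz":0,"hand":1},{"dx":0,"dy":0,"dz":0.6,"wx":0,"wy":0,"wz":0,"hand":1},{"dx":0,"dy":0,"dz":0.75,"wx":0,"wy":0,"wz":0,"hand":1}]}}

```text
time: 15.3
position: [0.7111, 0.2583, 0.0358]
tool_rot: [180.0, 0.0, 179.0]
wrist_force: [0.2, -1.2, -0.8]
width: 0.0159
grasp_force: 131.5
```

```bash
python3 look.py d4
```

```text
time 15.35
position [0.711  0.2583 0.0355]
tool_rot [179.9988   0.0058 178.9977]
wrist_force [ 0.4212  0.3866 -2.1237]
torque [ 0.0153 -0.11   -0.0177]
width 0.016280955449992755
grasp_force 131.58644031733274
```

{"op": "drive_tool", "data": {"series": [{"dx":0,"dy":0,"dz":0.1,"wx":0,"wy":0,"wz":0,"hand":1},{"dx":0,"dy":0,"dz":0.2,"wx":0,"wy":0,"wz":0,"hand":1},{"dx":0,"dy":0,"dz":0.2,"wx":0,"wy":0,"wz":0,"hand":1}]}}

```text
time: 15.65
position: [0.711, 0.2582, 0.0337]
tool_rot: [180.0, 0.0, 179.0]
wrist_force: [1.2, -0.3, -0.3]
width: 0.0162
grasp_force: 131.9
```

{"op": "drive_tool", "data": {"series": [{"dx":0,"dy":0,"dz":0.07,"wx":0,"wy":0,"wz":0,"hand":1},{"dx":0,"dy":0,"dz":0.07,"wx":0,"wy":0,"wz":0,"hand":1}]}}

```text
time: 15.85
position: [0.7111, 0.2583, 0.0332]
tool_rot: [180.0, 0.0, 179.0]
wrist_force: [0.5, -0.4, 2.2]
width: 0.0158
grasp_force: 132.6
```

```bash
python3 look.py d5
```

```text
time 15.9
position [0.7111 0.2583 0.0332]
tool_rot [179.9937   0.0206 178.997 ]
wrist_force [1.4738 0.1738 2.7462]
torque [-0.0503 -0.0597  0.0168]
width 0.015717089411903834
grasp_force 132.57424883544445
```

{"op": "drive_tool", "data": {"series": [{"dx":0,"dy":0,"dz":0.07,"wx":0,"wy":0,"wz":0,"hand":1},{"dx":0,"dy":0,"dz":0.07,"wx":0,"wy":0,"wz":0,"hand":1}]}}

```text
time: 16.1
position: [0.7113, 0.2583, 0.0326]
tool_rot: [180.0, 0.0, 179.0]
wrist_force: [0.5, -1.3, 4.8]
width: 0.0162
grasp_force: 133.4
```

```bash
python3 look.py d6; python3 - <<'E'
from plan import *
import pickle
np.set_printoptions(precision=4,suppress=True,linewidth=250)
w=pickle.load(open("d6.pkl","rb"));g=cv2.cvtColor(w["pixels"],cv2.COLOR_RGB2GRAY).astype(int)
for c in(240,312):print(c,g[60:120:2,c])
for r in(20,50,80):
  print(r,g[r,222:246],g[r,308:330])
print("pred near edge top z=.070:",[proj(w,(.6237,.2594+s*.018,.070)) for s in(1,-1)],"z=.073",[proj(w,(.6237,.2594+s*.018,.073)) for s in(1,-1)])
E
```

```text
time 16.15
position [0.7113 0.2583 0.0326]
tool_rot [179.9879   0.0447 178.9965]
wrist_force [ 1.7238 -0.6699  5.466 ]
torque [-0.0296 -0.1932  0.0171]
width 0.016225013169856656
grasp_force 133.42403009533882
240 [203 203 203 206 205 202 202 202 202 199 202 200 201 200 200 199 197 139 143 193 193 194 195 194 193 194 191  96  61  66]
312 [206 209 208 207 206 206 205 205 206 205 205 204 205 206 206 205 198 132 194 201 200 201 199 198 199 198 202 117  57  62]
20 [197 196 195 196 195 195 196 202 205 206 206 205 204 204 204 203 204 206 205 205 209 206 209 209] [200 205 205 206 205 204 204 204 201 200 200 199 198 192 190 188 192 195 200 200 198 196]
50 [196 195 195 195 194 195 196 196 201 202 205 204 204 203 203 203 203 203 205 203 207 208 207 207] [201 204 204 206 206 207 204 203 201 200 200 197 192 190 192 194 196 197 200 198 196 195]
80 [197 195 193 196 194 195 197 197 197 197 200 204 204 203 201 200 199 198 202 203 203 205 205 205] [203 202 205 205 205 205 202 203 199 198 197 194 193 191 193 195 198 200 198 196 194 193]
pred near edge top z=.070: [array([317.4858,  92.6518]), array([232.3206,  94.4058])] z=.073 [array([318.4575,  92.0053]), array([231.2839,  93.8016])]
```

{"op": "drive_tool", "data": {"series": [{"dx":0,"dy":0,"dz":-0.1,"wx":0,"wy":0,"wz":0,"hand":1},{"dx":0,"dy":0,"dz":-0.1,"wx":0,"wy":-0.01,"wz":0,"hand":1},{"dx":0,"dy":0,"dz":-0.1,"wx":0,"wy":-0.01,"wz":0,"hand":1}]}}

```text
time: 16.45
position: [0.7108, 0.2582, 0.0333]
tool_rot: [-180.0, 0.6, 179.0]
wrist_force: [2.2, -0.2, 1.5]
width: 0.0161
grasp_force: 132.6
```

```bash
cat > f.py <<'E'
from bench import *
import numpy as np
F=[];T=[]
for i in range(4):
    capture("wrist");s=state();F.append(s["wrist_force"]);T.append(s["torque"])
print(s["position"].round(4),s["tool_rot"].round(3),np.mean(F,0).round(2),np.mean(T,0).round(3))
E
python3 f.py
```

```text
[0.7108 0.2582 0.0333] [-179.996    0.561  179.   ] [ 1.33 -0.59  2.25] [ 0.016 -0.212  0.024]
```

{"op": "drive_tool", "data": {"series": [{"dx":0,"dy":0,"dz":0,"wx":0,"wy":-0.005,"wz":0,"hand":1},{"dx":0,"dy":0,"dz":0,"wx":0,"wy":-0.01,"wz":0,"hand":1},{"dx":0,"dy":0,"dz":0,"wx":0,"wy":-0.01,"wz":0,"hand":1}]}}

```text
time: 16.95
position: [0.7108, 0.2583, 0.0333]
tool_rot: [-180.0, 1.2, 179.0]
wrist_force: [1.7, -0.0, 1.7]
width: 0.016
grasp_force: 132.5
```

```bash
python3 f.py
```

```text
[0.7109 0.2582 0.0333] [-179.999    1.139  178.997] [ 1.74 -0.14  1.92] [ 0.034 -0.192  0.033]
```

Rotating shifts the load from saddle to lug with the total force unchanged, so both supports are carrying the bar. The lug is down on the collar and the stem is in the notch. I'll level back and let go.

{"op": "drive_tool", "data": {"series": [{"dx":0,"dy":0,"dz":0,"wx":0,"wy":0.01,"wz":0,"hand":1},{"dx":0,"dy":0,"dz":0,"wx":0,"wy":0.01,"wz":0,"hand":1.6},{"dx":0,"dy":0,"dz":0,"wx":0,"wy":0.01,"wz":0,"hand":2.2},{"dx":0,"dy":0,"dz":0,"wx":0,"wy":0.01,"wz":0,"hand":4},{"dx":0,"dy":0,"dz":0,"wx":0,"wy":0.01,"wz":0,"hand":6}], "newtons": 60}}

```text
time: 17.65
position: [0.7107, 0.2582, 0.0331]
tool_rot: [-180.0, 0.6, 179.0]
wrist_force: [0.3, -0.4, -0.4]
width: 0.0504
grasp_force: 0.0
```

{"op": "drive_tool", "data": {"series": [{"dx":0,"dy":0,"dz":0,"wx":0,"wy":0,"wz":0,"hand":6},{"dx":0,"dy":0,"dz":0,"wx":0,"wy":0,"wz":0,"hand":6},{"dx":0,"dy":0,"dz":-1,"wx":0,"wy":0,"wz":0,"hand":6},{"dx":0,"dy":0,"dz":-4,"wx":0,"wy":0,"wz":0,"hand":6},{"dx":0,"dy":0,"dz":-8,"wx":0,"wy":0,"wz":0,"hand":6}]}}

```text
time: 18.15
position: [0.7088, 0.2578, 0.1129]
tool_rot: [-179.9, 0.4, 179.0]
wrist_force: [1.1, -0.5, 0.6]
width: 0.06
grasp_force: 0.0
```

{"op": "drive_tool", "data": {"series": [{"dx":0,"dy":0,"dz":-4,"wx":0,"wy":0,"wz":0,"hand":6},{"dx":0,"dy":0,"dz":-8,"wx":0,"wy":0,"wz":0,"hand":6},{"dx":0,"dy":0,"dz":-8,"wx":0,"wy":0,"wz":0,"hand":6}]}}

```text
time: 18.45
position: [0.7124, 0.2593, 0.2011]
tool_rot: [179.8, 1.1, 179.0]
wrist_force: [0.3, 0.3, 0.2]
width: 0.0602
grasp_force: 0.0
```

```bash
python3 look.py fin; python3 - <<'E'
from plan import *
import pickle
np.set_printoptions(precision=4,suppress=True,linewidth=250)
w=pickle.load(open("fin.pkl","rb"));g=cv2.cvtColor(w["pixels"],cv2.COLOR_RGB2GRAY).astype(int)
f=lambda x,y,z:proj(w,(.604+x*np.cos(-.0178)-y*np.sin(-.0178),.2594+x*np.sin(-.0178)+y*np.cos(-.0178),z))
print("lug top near corners",f(.02,.018,.07),f(.02,-.018,.07),"far",f(-.02,.018,.07),f(-.02,-.018,.07))
print("grip top corners",f(.085,.012,.064),f(.085,-.012,.064),f(.135,.012,.064),f(.135,-.012,.064),"tip",f(0,0,.15))
u,v=f(.11,0,.064).round().astype(int);print("grip row",v,u,g[v,u-24:u+24]);print("grip col",g[v-30:v+40:2,u])
u,v=f(.018,0,.07).round().astype(int);print("lug row",v,u,g[v,u-34:u+34]);print("col",g[max(v-40,0):v+20,u+20])
E
```

```text
time 18.5
position [0.7112 0.2589 0.1978]
tool_rot [179.8821   0.9202 178.999 ]
wrist_force [-0.2744  0.2719 -1.0466]
torque [0.001  0.0104 0.0046]
width 0.05993368899015701
grasp_force 0.0
lug top near corners [292.5763 104.7929] [255.0969 104.8418] far [293.2769  58.3702] [254.0281  58.4026]
grip top corners [285.554  170.8574] [262.7023 170.9027] [285.1707 215.8191] [263.439  215.8723] tip [273.1324  70.0702]
grip row 194 274 [159 156 157 154 154 153 154 157 157 160 160 161 162 154 114  95 110 112 110 109 108 107 108 108 109 112 110 112 109 110 108 109 109 110 110 116 133 154 159 156 160 161 161 158 158 158 158 157]
grip col [201 200 201 158 107 109 108 110 111 108 109 109 109 109 109 109 109 108 108 110 108 109 109 108 110 142 153 155 154 154 155 157 154 154 151]
lug row 103 274 [211 214 214 213 213 215 216 213 210 213 213 215 217 216 213 212 207 195 191 193 194 197 197 195 196 193 182 183 183 186 193 195 195 199 205 211 213 213 214 214 213 213 207 193 188 189 187 185 189 190 189 189 198 212 216 215 214 211 208 210 212 214
 212 212 212 209 209 212]
col [216 217 217 216 215 216 216 217 216 216 216 216 217 216 216 216 216 216 216 217 216 216 217 216 215 215 216 215 216 215 215 215 216 216 215 217 215 215 215 216 216 217 215 216 215 215 216 217 221 211 135  70  67  65  83 119 127  96  69  67]
```

The released bar measures where a seated one should: grip at columns 264–286 and rows 170–213, against a prediction of 263–285 and 171–216, with the hand clear.

```bash
python3 -c "
from bench import *
print(sign_off())"
```

```text
the job is handed in; nothing more can be done
None
```

The job is handed in at about 18.5 s. I drew the bar out by its lug, snapped it into the clip and regripped it at the flat end. I then lowered it over the stud, holding it until force readings showed the lug on the collar and the stem in the saddle, and let go. I checked the released bar only by image measurement.

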